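Dock the desiccant canister and hold its cap off

ROBOT

A 6-joint arm with a two-finger parallel gripper is mounted at the origin on the work surface. World frame = base frame: x ahead of the robot, y to its left, z up, the work surface at z = 0. Lengths are in m, angles in rad, forces in N, time in s.
With the tool pointing down it reaches from about 0.275 to 0.775 m from the base axis. Payload 14.6 kg.
Tool frame: the origin (TCP) lies on the centre line of the jaws, within the pads' length; the fingertips stand 19 mm ahead of it and the grasp point (between the pads) is the TCP; z points along the fingers, y is the line along which they close (so a half turn about z gives the same grasp; the last joint's range is limited). The gripper opens to 85 mm and grips with 20 to 120 N. Pads are 22 mm wide; open, the fingers measure 114 mm over their backs; the gripper's body (76 mm by 85 mm) begins 54 mm behind the grasp point. The pads swing forward as they close: fully open they stand 13 mm farther back than shut.
Start: joints at [-1.33, 0.263, -0.048, 1.259, 0, 1.415], TCP at [0.202, -0.484, 0.25] pointing down, gripper open.
Joint ranges: [-2.65, 2.65], [-0.89, 1.7], [-1.18, 1.37], [-2.13, 2.11], [-1.35, 1.29], [-3.14, 3.14]. Speed limits (rad/s): [1.89, 1.89, 2.57, 2.79, 3.14, 3.14].

INTERFACE

Orientations are given as a unit quaternion [w, x, y, z].
In Python, from plant import * gives the robot as it stands.
- The arm moves only by the tool apply_moves, never from a script. Its argument "rows" is a list of rows, each an object of numbers: "tx", "ty", "tz": the shift along the tool's x, y, z normalised to -1 to 1, where 1 is 0.04 m; "twist": the turn about the tool's z normalised to -1 to 1, where 1 is 0.08 rad. In form: [{"tx": .., "ty": .., "tz": .., "twist": ..}, ...]. A call has 1 to 12 rows; each row shifts and turns the commanded pose from where the row before left it, along the tool's axes as they then stand; what a row does not reach is not made up. A row lasts 1/12 s, in which the tool goes at most 41.7 mm and 7.16 degrees, less where a joint would pass 70% of its speed; a pose out of reach is approached as far as the arm can. A call with a number of a shift or a turn outside -1 to 1 is refused whole. A call with a gripper value outside its range is refused whole. "grip" is the finger opening in mm, from 0 to 85.4, set as the call begins (left out, the last holds). The fingers move at their own pace and stop on an object; "newtons" is the grip in N (left out, the last holds). Time passes only in rows, so rows that do not move let the fingers close. It gives the time, the measured TCP pose, the force, the opening and the grip force at its end, in the units of the state.
- sense(): the state, without advancing time (a new reading comes with each control period).
- read_camera(name): name is "side" or "top"; returns a dict with "img" (400x640x3 uint8, blue, green, red), "z_map" (400x640 float32, m along the optical axis (not along the pixel's ray), 0 where there is no reading), "vfov" (degrees; the focal length in pixels is half the picture's height over the tangent of half this angle, whatever the lens; pixels are square), "cx", "cy" (the principal point, pixels), "T" (4x4, takes a point from camera to world coordinates). Camera axes: x right, y down, z forward; pixel columns grow to the right and rows downward; lengths in m; the calibration is good to about 2 mm. A picture is of the moment at which its call begins.
- finish_job(): hands the job in; it is judged then, once.
Trained networks look in a picture, given as the dict that the camera call returned (one of the last four; its "shot" number tells which), for a name from the list of things; names that differ only in an ending like _2 or _b are one class to them, and where a whole thing is asked for, a point or a joint stands for the part that bears it (a point fixed in the world has none). Each returns a list of dicts, best first, with "conf" (0 to 1); they miss things now and then, are a little off and sometimes report something else, mostly with a low value. They report only what shows in the picture. A call takes as long as a camera call. They do not tell look-alikes from the thing itself.
- recognise(picture, query): "centre" ([x, y, z] in m, in the coordinates of the camera as it stood for that picture, good to about 4 mm: the middle of the surface that is visible of it).
- cut_out(picture, query): "mask" (400x640 bool, what is visible of it).
The state is a dict: "time": time; "qpos": joint angles; "qd": joint speeds; "tau": joint torques, N m; "ee_pos": TCP position; "eef_rot": TCP orientation; "ft_force": force on the tool from outside, world axes, zero at the start; "wrist_torque": the same for the moment, N m; "grip_width": finger opening in m; "gripper_force": force on a finger pad.
Only numpy, scipy, OpenCV 4.12 (cv2) and the standard library are available. Lean on these libraries where they do the work, as an engineer would, in place of code of your own. Each camera call takes 0.05 s, during which the arm holds its last target. There are 200 camera calls.

TASK

Stand the white desiccant canister fully home in the square well of the grey drying dock, which keeps it from turning, with its orange cap still screwed on. Then unscrew the tight cap anticlockwise, stop turning once the thread lets go (a good quarter turn at most), lift it straight off, and finish while still gripping it, held level about 2 to 3 cm over the canister's open mouth with the canister still seated. Leave the other things on the shelf where they are.

Things in the scene. Friction and masses are not known exactly. Their poses are not given: they have to be found in the camera images.
- canister: Loose white desiccant canister, blue band, 0.15 to 0.31 kg, upright. Origin: centre of its underside, z up. Square foot 50 x 50 mm (sides along its x, y), 28 mm tall; round body 50 mm in diameter up to z = 74 mm; neck 34 mm in diameter up to 100 mm. Carry it by its tight cap, which is wider than the body; fingers may reach below the cap beside the body. Any of four ways round fits the well.
- mouth (a point): Centre of the mouth's rim on the canister's axis, 100 mm above its underside, hidden by the cap at first. A blue sprung bead screen in it pushes the closed cap up with about 20 N, which makes the thread tight, and stands 5 mm above the rim once the cap is off.
- cap: Loose orange ribbed screw cap, 30 g, 58 mm in diameter, 28 mm tall, white pointer bar on top along its +x. Origin: centre of its skirt's underside, z up. Screwed on, its origin is at z = 77 mm of the canister (top at 105), its x within 9 degrees of the canister's x. It unscrews anticlockwise from above against about 0.2 to 0.7 N m, rising 1.3 mm per radian.
- cap_mark (a point): Tip of the white pointer: on the cap's top edge, 29 mm along its +x, 28 mm above its origin. The thread lets go when the pointer is 60 degrees anticlockwise of the canister's x axis; the cap lifts freely from there to 120 degrees, by where turning must stop (blocked at about 138). As the cap turns, the canister itself may twist up to 7 degrees in the well.
- dock: Drying dock fixed to the shelf: grey block 104 x 104 mm, 36 mm tall, with a square well in the middle, sides along its x and y, 53 x 53 mm with a 2 mm chamfer at the mouth, 24 mm deep. Origin: centre of its underside.
- well_floor (a point): Centre of the floor of the dock's well, 12 mm above the shelf; axes as the dock's. The canister's origin comes here when it is fully home.
- tester: Aluminium battery tester fixed to the shelf, 90 x 130 mm, 50 mm tall, with a toggle switch on top that reaches to about 110 mm. Bystander. Origin: centre of its underside.
- switch_tip (a point): Tip of the tester's toggle switch (leave it alone).
- saucer: Loose pale blue saucer, 110 mm in diameter, 16 mm tall, bystander. Origin: centre of its underside.
- case: Loose cream charging case 62 x 85 mm, 37 mm tall, bystander. Origin: centre of its underside.
- tree: Loose clear acrylic stand like a small tree, 166 mm tall on a disc 90 mm in diameter, branches along its y reaching 50 mm out, bystander. Origin: centre of its underside.
- phone: Loose black phone lying flat, 150 mm along its x, 73 mm wide, 8 mm thick, bystander. Origin: centre of its underside.
- cup: Loose terracotta cup, 72 mm in diameter, 90 mm tall, bystander. Origin: centre of its underside.
Things that resemble listed ones, but are neither listed nor needed, are in the scene too. Of the things like the cap, leave any that is green or turquoise; of the rest the larger one is meant.

How it is judged:
By the outcome, as a careful person would: the job done as asked, in the order asked, and still so for the second after the job is handed in, while the arm keeps its last pose, push and grip.
It also fails if it takes over 48 s, if anything falls off the work surface, if the arm or the gripper's body presses on something with over 40 N, if the wrist force passes 120 N, or if a joint passes its speed limit or range.

## Working session

There is one attempt and no reset: what is moved stays moved. The work goes in short steps, Python scripts to look and compute and a tool call to move; the robot and the scene stay as the last step left them, time stands still between calls to the robot, and variables do not carry over. Pictures are saved under pics/ and viewed, at most 10 in all, crops included, and the job is handed in when it is done.

Besides the shell and the picture viewer there is one more tool, called after "Call:" by a JSON object that holds its "fn" and its "kwargs", one argument or row to a line. apply_moves: Moves the arm, as the interface text tells. Scaled input: -1 to 1 covers 0.04 m each way for a shift and 0.08 rad each way for a turn. Its arguments: {"type":"object","properties":{"rows":{"type":"array"},"grip":{"type":"number"},"newtons":{"type":"number"}},"required":["rows"]}

```bash
mkdir -p pics
cat > h.py <<'E'
from plant import *
import numpy as np, cv2
def K(p): 
    f=p["img"].shape[0]/2/np.tan(np.radians(p["vfov"])/2); return f,p["cx"],p["cy"]
def w(p,c): return (p["T"]@np.r_[c,1])[:3]
def cloud(p):
    f,cx,cy=K(p); z=p["z_map"]; v,u=np.mgrid[:z.shape[0],:z.shape[1]]
    P=np.stack([(u-cx)/f*z,(v-cy)/f*z,z],-1)
    return P@p["T"][:3,:3].T+p["T"][:3,3]
def px(p,X):
    f,cx,cy=K(p); c=np.linalg.inv(p["T"])@np.r_[X,1]; return c[0]/c[2]*f+cx,c[1]/c[2]*f+cy
E
python3 - <<'E'
from h import *
s=sense(); print(s)
for n in ("top","side"):
    p=read_camera(n); cv2.imwrite(f"pics/{n}0.png",p["img"]); print(n,p["T"].round(3).tolist(),p["vfov"])
    for q in "canister cap cap_mark dock well_floor tester switch_tip saucer case tree phone cup".split():
        for d in recognise(p,q)[:4]: 
            W=w(p,d["centre"]); print(q,round(d["conf"],2),W.round(3),np.round(px(p,W)))
E
```

```text
{'time': 0.0, 'qpos': array([-1.33031606e+00,  2.63529520e-01, -4.89453677e-02,  1.25939229e+00,
       -2.77945051e-07,  1.41547651e+00]), 'qd': array([-3.79869756e-04, -1.25803457e-03, -1.62575008e-03,  8.83844803e-05,
        1.21135884e-04, -4.86160706e-04]), 'tau': array([-3.79893347e-03, -6.37611294e+01,  3.84562790e+01,  1.39924741e-02,
       -1.97416698e-04,  4.61160027e-05]), 'ee_pos': array([ 0.20233589, -0.48416642,  0.24981857]), 'eef_rot': array([-5.34934699e-04,  9.80481473e-01,  1.96610768e-01, -2.29305158e-05]), 'ft_force': array([ 0.18254292, -0.26372004, -0.76382098]), 'wrist_torque': array([ 0.00135684, -0.01578805, -0.02556168]), 'gripper_force': 0.0, 'grip_width': 0.0852461920226937}
top [[-0.003, -0.996, 0.091, 0.408], [-1.0, 0.001, -0.019, 0.017], [0.019, -0.091, -0.996, 1.19], [0.0, 0.0, 0.0, 1.0]] 52.95856331386425
cap 0.92 [ 0.446 -0.022  0.106] [334. 227.]
cap 0.69 [0.419 0.06  0.022] [305. 238.]
cap 0.65 [0.343 0.009 0.029] [323. 264.]
cap 0.61 [ 0.411 -0.113  0.018] [364. 240.]
cap_mark 0.78 [ 0.448 -0.027  0.108] [336. 226.]
cap_mark 0.77 [0.342 0.009 0
[... 991 characters left out ...]
018] [338. 247.]
cap_mark 0.7 [0.348 0.014 0.029] [364. 242.]
cap_mark 0.57 [ 0.447 -0.013  0.104] [341. 208.]
cap_mark 0.5 [ 0.409 -0.115  0.018] [367. 209.]
cap_mark 0.49 [0.407 0.063 0.02 ] [339. 247.]
dock 0.85 [ 0.565 -0.179  0.036] [337. 175.]
well_floor 0.75 [ 0.566 -0.182  0.037] [337. 174.]
well_floor 0.21 [ 0.436 -0.007  0.03 ] [343. 226.]
tester 0.71 [0.528 0.21  0.05 ] [278. 258.]
tester 0.26 [ 0.445 -0.018  0.106] [343. 207.]
saucer 0.56 [0.632 0.022 0.008] [288. 211.]
case 0.8 [ 0.673 -0.373  0.039] [339. 132.]
case 0.66 [0.535 0.208 0.103] [275. 246.]
case 0.57 [ 0.446 -0.016  0.106] [342. 207.]
tree 0.63 [0.649 0.379 0.004] [212. 289.]
cup 0.91 [0.504 0.457 0.058] [230. 327.]
```

Run:
```python
from h import *
a=cv2.imread("pics/top0.png")[130:280,260:440]; b=cv2.imread("pics/side0.png")[130:280,260:440]
c=np.vstack([cv2.resize(a,None,fx=4.4,fy=2*2,interpolation=2)[:0], cv2.resize(a,(720,600),interpolation=2)])
cv2.imwrite("pics/topc.png",c); cv2.imwrite("pics/sidec.png",cv2.resize(b,(720,600),interpolation=2))
for n in ("top","side"):
    p=read_camera(n); C=cloud(p); hsv=cv2.cvtColor(p["img"],cv2.COLOR_BGR2HSV)
    m=(C[...,2]>.095)&(C[...,2]<.115)&(np.hypot(C[...,0]-.445,C[...,1]+.02)<.045)
    Q=C[m]; (ce,r)=cv2.minEnclosingCircle(Q[:,:2].astype(np.float32))
    print(n,"captop",Q.mean(0).round(4),np.median(Q[:,2]).round(4),np.round(ce,4),round(r,4))
    wm=m&(hsv[...,1]<110); print("white",wm.sum(),C[wm].round(3).tolist()[:30])
    m=(C[...,2]>.030)&(C[...,2]<.042)&(np.hypot(C[...,0]-.57,C[...,1]+.185)<.085)
    Q=C[m]; R=cv2.minAreaRect(Q[:,:2].astype(np.float32)); print("dock",Q.mean(0).round(4),R)
    m=(C[...,2]>.006)&(C[...,2]<.02)&(np.hypot(C[...,0]-.57,C[...,1]+.185)<.035)
    Q=C[m]; print("well",len(Q),Q.mean(0).round(4) , cv2.minAreaRect(Q[:,:2].astype(np.float32)) if len(Q)>4 else 0)
    m=(C[...,2]>.012)&(C[...,2]<.027)&(np.hypot(C[...,0]-.445,C[...,1]+.02)<.05)
    Q=C[m]; print("foot",len(Q), cv2.minAreaRect(Q[:,:2].astype(np.float32)) if len(Q)>4 else 0)
```

```text
Traceback (most recent call last):
ValueError: all the input array dimensions except for the concatenation axis must match exactly, but along dimension 1, the array at index 0 has size 792 and the array at index 1 has size 720
```

View pics/top0.png

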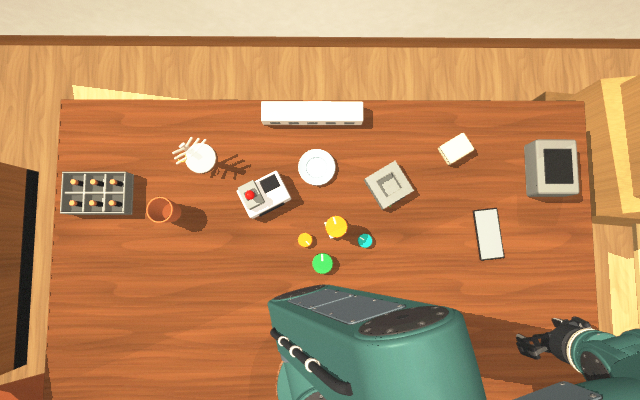

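The top view shows the orange-capped canister at (336,227), with a green cap at (322,264), a small orange one at (305,240) and a turquoise one at (365,241). The dock is at (389,185).

```bash
cat > m.py <<'E'
from h import *
a=cv2.imread("pics/top0.png")[155:275,290:420]; b=cv2.imread("pics/side0.png")[135:255,280:410]
R=lambda x:cv2.resize(x,(390*1,360),interpolation=2)
cv2.imwrite("pics/c.png",np.hstack([R(a),R(b)]))
for n in ("top","side"):
    p=read_camera(n); C=cloud(p); hsv=cv2.cvtColor(p["img"],cv2.COLOR_BGR2HSV)
    m=(C[...,2]>.098)&(C[...,2]<.115)&(np.hypot(C[...,0]-.445,C[...,1]+.02)<.045)
    Q=C[m]; (ce,r)=cv2.minEnclosingCircle(Q[:,:2].astype(np.float32))
    print(n,"captop",len(Q),Q.mean(0).round(4),np.median(Q[:,2]).round(4),np.round(ce,4),round(r,4))
    wm=m&(hsv[...,1]<130); print("white",wm.sum(),C[wm].round(3).tolist()[:20])
    def rect(t,lo,hi,c,rad):
        m=(C[...,2]>lo)&(C[...,2]<hi)&(np.hypot(C[...,0]-c[0],C[...,1]-c[1])<rad)
        Q=C[m]
        print(t,len(Q),Q.mean(0).round(4),np.median(Q[:,2]).round(4), cv2.minAreaRect((Q[:,:2]*1000).astype(np.float32)) if len(Q)>4 else 0)
    rect("dock",.030,.042,(.57,-.183),.085)
    rect("well",.004,.02,(.57,-.183),.032)
    rect("foot",.012,.034,(.445,-.02),.045)
E
python3 m.py
```

```text
top captop 365 [ 0.4494 -0.0261  0.106 ] 0.1059 [ 0.4492 -0.0261] 0.0295
white 19 [[0.474, -0.019, 0.105], [0.474, -0.022, 0.109], [0.471, -0.019, 0.105], [0.471, -0.022, 0.105], [0.468, -0.019, 0.109], [0.468, -0.022, 0.108], [0.466, -0.019, 0.107], [0.466, -0.022, 0.106], [0.466, -0.024, 0.108], [0.463, -0.022, 0.107], [0.463, -0.024, 0.11], [0.46, 0.0, 0.109], [0.46, -0.022, 0.105], [0.46, -0.024, 0.109], [0.458, -0.0, 0.107], [0.458, -0.022, 0.107], [0.458, -0.024, 0.108], [0.425, -0.011, 0.103], [0.423, -0.013, 0.104]]
dock 937 [ 0.5737 -0.1838  0.0362] 0.0362 ((573.8741455078125, -184.24490356445312), (103.88481903076172, 105.44267272949219), 31.211484909057617)
well 276 [ 0.5742 -0.1858  0.0124] 0.0125 ((575.1917114257812, -186.71368408203125), (52.802467346191406, 49.58015060424805), 29.852224349975586)
foot 14 [ 0.4365 -0.0113  0.0277] 0.0276 ((448.685302734375, -25.081796646118164), (48.786781311035156, 47.16708755493164), 22.367433547973633)
side captop 241 [ 0.4468 -0.0244  0.1049] 0.1053 [ 0.4486 -0.0256] 0.0308
white 9 [[0.479, -0.023, 0.099], [0.474, -0.02, 0.104], [0.47, -0.02, 0.107], [0.469, -0.024, 0.103], [0.464, -0.022, 0.109], [0.466, -0.02, 0.104], [0.463, -0.021, 0.106], [0.459, -0.02, 0.109], [0.46, -0.028, 0.101]]
dock 508 [ 0.5702 -0.1814  0.0357] 0.0357 ((570.9658813476562, -183.42710876464844), (105.7082748413086, 113.5429916381836), 30.7865047454834)
well 104 [ 0.5789 -0.1923  0.0121] 0.0122 ((579.0679931640625, -192.00064086914062), (49.404415130615234, 35.40394592285156), 31.06131362915039)
foot 95 [ 0.4382 -0.0101  0.0237] 0.0241 ((436.1624755859375, -17.931591033935547), (64.86898803710938, 39.7842903137207), 55.420997619628906)
```

View pics/c.png

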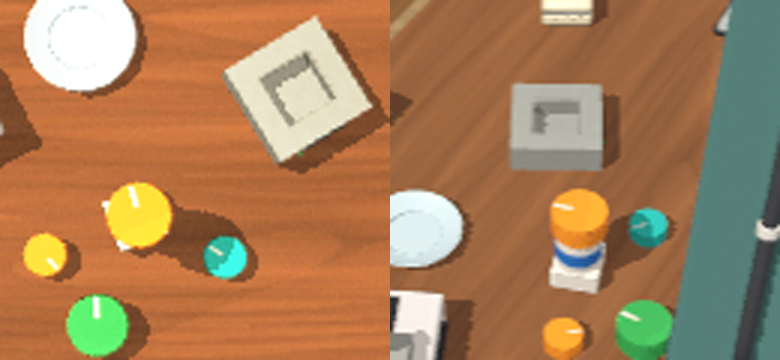

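Call:
{"fn": "apply_moves", "kwargs": {
  "rows": [
    {"tx": 0.506, "ty": -0.409},
    {"tx": 0.506, "ty": -0.409},
    {"tx": 0.506, "ty": -0.409},
    {"tx": 0.506, "ty": -0.409},
    {"tx": 0.506, "ty": -0.409},
    {"tx": 0.506, "ty": -0.409},
    {"tx": 0.506, "ty": -0.409},
    {"tx": 0.506, "ty": -0.409},
    {"tx": 0.506, "ty": -0.409},
    {"tx": 0.506, "ty": -0.409}
  ],
  "grip": 85
}}

```text
$.rows[0]: bad value
```

Call:
{"fn": "apply_moves", "kwargs": {
  "rows": [
    {"tx": 0.506, "ty": -0.409},
    {"tx": 0.506, "ty": -0.409},
    {"tx": 0.506, "ty": -0.409},
    {"tx": 0.506, "ty": -0.409},
    {"tx": 0.506, "ty": -0.409},
    {"tx": 0.506, "ty": -0.409},
    {"tx": 0.506, "ty": -0.409},
    {"tx": 0.506, "ty": -0.409},
    {"tx": 0.4, "ty": -0.35},
    {"tx": 0.4, "ty": -0.35},
    {},
    {}
  ]
}}

```text
$.rows[0]: bad value
```

```bash
cat >> h.py <<'E'
def psi(s=None):
    from scipy.spatial.transform import Rotation as R
    q=(s or sense())["eef_rot"]; M=R.from_quat(np.r_[q[1:],q[0]]).as_matrix(); return np.degrees(np.arctan2(M[1,0],M[0,0])),M
def go(t):
    s=sense(); a,M=psi(s); d=M.T@(np.array(t)-s["ee_pos"])/.04
    print("t",s["time"],"pos",s["ee_pos"].round(4),"psi",a.round(2),"z",M[:,2].round(4),"f",s["ft_force"].round(1),"w",s["grip_width"].round(4),s["gripper_force"],"q6",s["qpos"][5].round(2)); print("units",d.round(3))
E
python3 - <<'E'
from h import *
go([.449,-.026,.091])
E
```

```text
Traceback (most recent call last):
  File "h.py", line 17, in go
    print("t",s["time"],"pos",s["ee_pos"].round(4),"psi",a.round(2),"z",M[:,2].round(4),"f",s["ft_force"].round(1),"w",s["grip_width"].round(4),s["gripper_force"],"q6",s["qpos"][5].round(2)); print("units",d.round(3))
                                                                                                                       ^^^^^^^^^^^^^^^^^^^^^
AttributeError: 'float' object has no attribute 'round'
```

Call:
{"fn": "apply_moves", "kwargs": {
  "rows": [
    {"tx": 0.506, "ty": -0.409, "tz": 0, "twist": 0},
    {"tx": 0.506, "ty": -0.409, "tz": 0, "twist": 0},
    {"tx": 0.506, "ty": -0.409, "tz": 0, "twist": 0},
    {"tx": 0.506, "ty": -0.409, "tz": 0, "twist": 0},
    {"tx": 0.506, "ty": -0.409, "tz": 0, "twist": 0},
    {"tx": 0.506, "ty": -0.409, "tz": 0, "twist": 0},
    {"tx": 0.506, "ty": -0.409, "tz": 0, "twist": 0},
    {"tx": 0.506, "ty": -0.409, "tz": 0, "twist": 0},
    {"tx": 0.506, "ty": -0.409, "tz": 0, "twist": 0},
    {"tx": 0.506, "ty": -0.409, "tz": 0, "twist": 0}
  ],
  "grip": 85
}}

```text
time: 2.23
ee_pos: [0.3264, -0.2543, 0.2504]
eef_rot: [0.0, 0.981, 0.197, 0.0]
ft_force: [0.2, 0.3, -0.2]
grip_width: 0.0851
gripper_force: 0.0
```

Call:
{"fn": "apply_moves", "kwargs": {
  "rows": [
    {"tx": 0.506, "ty": -0.409, "tz": 0, "twist": 0},
    {"tx": 0.506, "ty": -0.409, "tz": 0, "twist": 0},
    {"tx": 0.506, "ty": -0.409, "tz": 0, "twist": 0},
    {"tx": 0.506, "ty": -0.409, "tz": 0, "twist": 0},
    {"tx": 0.506, "ty": -0.409, "tz": 0, "twist": 0},
    {"tx": 0.506, "ty": -0.409, "tz": 0, "twist": 0},
    {"tx": 0.506, "ty": -0.409, "tz": 0, "twist": 0},
    {"tx": 0.506, "ty": -0.409, "tz": 0, "twist": 0},
    {"tx": 0.506, "ty": -0.409, "tz": 0, "twist": 0},
    {"tx": 0.3, "ty": -0.3, "tz": 0, "twist": 0},
    {"tx": 0, "ty": 0, "tz": 0, "twist": 0}
  ]
}}

```text
time: 3.15
ee_pos: [0.4447, -0.0314, 0.2502]
eef_rot: [-0.0, 0.98, 0.198, 0.0]
ft_force: [0.3, -0.5, 0.9]
grip_width: 0.0849
gripper_force: 0.0
```

```bash
sed -i 's/s\["grip_width"\].round(4)/round(s["grip_width"],4)/' h.py
python3 - <<'E'
from h import *
go([.449,-.026,.091])
E
```

```text
t 3.15 pos [ 0.4447 -0.0314  0.2502] psi 22.83 z [ 3.e-04  6.e-04 -1.e+00] f [ 0.3 -0.5  0.9] w 0.0849 0.0 q6 2.49
units [ 0.15  -0.08   3.981]
```

Call:
{"fn": "apply_moves", "kwargs": {
  "rows": [
    {"tx": 0.15, "ty": -0.08, "tz": 0.4, "twist": 0},
    {"tx": 0, "ty": 0, "tz": 0.6, "twist": 0},
    {"tx": 0, "ty": 0, "tz": 0.6, "twist": 0},
    {"tx": 0, "ty": 0, "tz": 0.6, "twist": 0},
    {"tx": 0, "ty": 0, "tz": 0.6, "twist": 0},
    {"tx": 0, "ty": 0, "tz": 0.5, "twist": 0},
    {"tx": 0, "ty": 0, "tz": 0.4, "twist": 0},
    {"tx": 0, "ty": 0, "tz": 0.3, "twist": 0},
    {"tx": 0, "ty": 0, "tz": 0, "twist": 0}
  ]
}}

```text
time: 3.9
ee_pos: [0.4469, -0.0285, 0.0885]
eef_rot: [-0.001, 0.981, 0.196, -0.001]
ft_force: [-1.5, -0.2, 0.2]
grip_width: 0.0852
gripper_force: 0.0
```

Call:
{"fn": "apply_moves", "kwargs": {
  "rows": [
    {"tx": 0, "ty": 0, "tz": 0, "twist": 0},
    {"tx": 0, "ty": 0, "tz": 0, "twist": 0},
    {"tx": 0, "ty": 0, "tz": 0, "twist": 0},
    {"tx": 0, "ty": 0, "tz": 0, "twist": 0},
    {"tx": 0, "ty": 0, "tz": 0, "twist": 0},
    {"tx": 0, "ty": 0, "tz": 0, "twist": 0},
    {"tx": 0, "ty": 0, "tz": 0, "twist": 0},
    {"tx": 0, "ty": 0, "tz": 0, "twist": 0}
  ],
  "grip": 50,
  "newtons": 70
}}

```text
time: 4.57
ee_pos: [0.4487, -0.0284, 0.0915]
eef_rot: [0.0, 0.98, 0.197, 0.001]
ft_force: [-2.4, 1.8, 7.6]
grip_width: 0.0566
gripper_force: 72.4
```

Run:
```python
from h import *
go([.449,-.026,.2])
```

```text
t 4.5667 pos [ 0.4487 -0.0284  0.0915] psi 22.69 z [ 1.9e-03 -1.0e-04 -1.0e+00] f [-2.4  1.8  7.6] w 0.0566 72.41512756794691 q6 2.5
units [ 0.035 -0.05  -2.712]
```

Call:
{"fn": "apply_moves", "kwargs": {
  "rows": [
    {"tx": 0, "ty": 0, "tz": -0.1, "twist": 0},
    {"tx": 0, "ty": 0, "tz": -0.3, "twist": 0},
    {"tx": 0, "ty": 0, "tz": -0.5, "twist": 0},
    {"tx": 0, "ty": 0, "tz": -0.5, "twist": 0},
    {"tx": 0, "ty": 0, "tz": -0.5, "twist": 0},
    {"tx": 0, "ty": 0, "tz": -0.5, "twist": 0},
    {"tx": 0, "ty": 0, "tz": -0.4, "twist": 0},
    {"tx": 0, "ty": 0, "tz": -0.2, "twist": 0},
    {"tx": 0, "ty": 0, "tz": 0, "twist": 0},
    {"tx": 0, "ty": 0, "tz": 0, "twist": 0},
    {"tx": 0, "ty": 0, "tz": 0, "twist": 0}
  ]
}}

```text
time: 5.48
ee_pos: [0.4477, -0.0283, 0.2094]
eef_rot: [-0.0, 0.98, 0.197, -0.001]
ft_force: [-0.5, -0.0, -2.0]
grip_width: 0.0572
gripper_force: 75.2
```

Run:
```python
from h import *
go([.574,-.184,.21])
p=read_camera("side"); q=read_camera("top")
for n,P in (("side",p),("top",q)):
    u,v=map(int,px(P,[.449,-.028,.14])); I=P["img"][max(v-40,0):v+40,u-50:u+50]; 
    globals()[n]=cv2.resize(I,(400,320),interpolation=2); print(n,u,v)
cv2.imwrite("pics/lift.png",np.hstack([side,top]))
np.savez("lift.npz",img=p["img"],C=cloud(p))
C=cloud(p); s=sense(); e=s["ee_pos"]
for z0 in np.arange(-.1,.03,.008):
    m=(abs(C[...,2]-e[2]-z0)<.004)&(np.hypot(C[...,0]-e[0],C[...,1]-e[1])<.045); Q=C[m]
    if len(Q): print(z0.round(3),len(Q),Q[:,:2].min(0).round(4),Q[:,:2].max(0).round(4),np.median(p["img"][m],0))
```

```text
t 5.4833 pos [ 0.4477 -0.0283  0.2094] psi 22.68 z [-1.2e-03  3.0e-04 -1.0e+00] f [-0.5 -0.  -2. ] w 0.0572 75.16575063652908 q6 2.5
units [ 1.412  4.808 -0.019]
side 343 197
top 336 225
-0.092 11 [ 0.4183 -0.0135] [ 4.579e-01 -2.000e-04] [194. 208. 219.]
-0.084 25 [ 0.4144 -0.0443] [0.4623 0.0056] [194. 209. 220.]
-0.076 35 [ 0.4157 -0.0451] [0.4643 0.0048] [195. 210. 221.]
-0.068 44 [ 0.4164 -0.0422] [0.4647 0.0037] [198. 212. 224.]
-0.06 41 [ 0.4176 -0.0441] [0.4658 0.0052] [215. 229. 238.]
-0.052 30 [ 0.4229 -0.0288] [ 0.4613 -0.0026] [171.5 155.  145.5]
-0.044 29 [ 0.4233 -0.0378] [ 0.4615 -0.0021] [168. 106.  47.]
-0.036 28 [ 0.423  -0.0355] [ 0.4631 -0.0006] [162.5 105.   47.5]
-0.028 32 [ 0.4217 -0.0364] [ 0.4644 -0.001 ] [154.5 156.  162.5]
-0.02 10 [ 0.4227 -0.0335] [ 0.4537 -0.0011] [153.5 167.  178.5]
-0.012 15 [ 0.419  -0.0306] [0.4738 0.0093] [ 68. 129. 188.]
-0.004 32 [ 0.418  -0.0414] [0.4733 0.0108] [ 52.  104.5 180. ]
0.004 35 [ 0.4186 -0.0382] [0.4731 0.0137] [ 44. 104. 186.]
0.012 80 [ 0.4187 -0.0551] [0.4759 0.0129] [ 42. 120. 212.]
0.02 20 [ 0.4215 -0.0531] [ 0.4704 -0.0022] [ 42. 121. 212.]
0.028 2 [ 0.4207 -0.0015] [0.4231 0.0026] [ 44.5  86.  151.5]
```

View pics/lift.png

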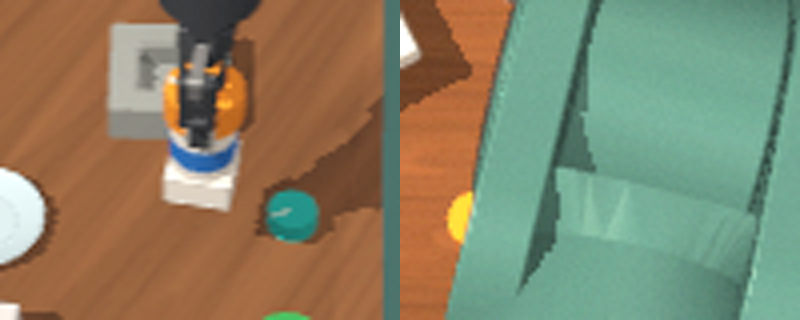

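```bash
cat > fit.py <<'E'
from h import *
from scipy.optimize import least_squares
def sq(P,h,x0):
    def r(x):
        c,s=np.cos(x[2]),np.sin(x[2]); d=(P-x[:2])@np.array([[c,-s],[s,c]])
        q=abs(d)-h; out=np.maximum(q,0); return np.hypot(out[:,0],out[:,1])+np.minimum(q.max(1),0)
    b=None
    for da in np.radians([-20,-10,0,10,20]):
        f=least_squares(r,[x0[0],x0[1],x0[2]+da],loss="soft_l1",f_scale=.001,x_scale=[.01,.01,.1])
        if b is None or f.cost<b.cost: b=f
    return b.x[0].round(4),b.x[1].round(4),np.degrees(b.x[2]).round(2),len(P),(np.median(abs(r(b.x)))*1e3).round(2)
def circ(P,R,x0):
    f=least_squares(lambda x:np.hypot(*(P-x).T)-R,x0,loss="soft_l1",f_scale=.001); return f.x.round(4),len(P)
def sel(C,z0,z1,c,r): 
    m=(C[...,2]>z0)&(C[...,2]<z1)&(np.hypot(C[...,0]-c[0],C[...,1]-c[1])<r); return C[m][:,:2]
def canister(Cs,e,bot):
    b=e[2]-bot
    for C in Cs:
        F=sel(C,b+.003,b+.025,e,.042); print("foot",sq(F,.025,[e[0],e[1],np.radians(15)]),
          "body",circ(sel(C,b+.032,b+.068,e,.034),.025,e[:2]),"cap",circ(sel(C,b+.080,b+.1,e,.034),.029,e[:2]))
E
python3 - <<'E'
from fit import *
e=sense()["ee_pos"]; Cs=[cloud(read_camera("side")) for i in range(4)]
canister(Cs,e,.0905)
for C in Cs[:2]:
    print("dock out",sq(sel(C,.004,.031,(.574,-.184),.08),.052,[.574,-.184,np.radians(31)]))
for n in ("side","top"):
  p=read_camera(n); C=cloud(p); print(n,[w(p,d["centre"]).round(3) for d in recognise(p,"dock")[:1]])
  print("well",sq(sel(C,.015,.033,(.574,-.184),.045),.0265,[.574,-.184,np.radians(31)]))
E
```

```text
foot (np.float64(0.4478), np.float64(-0.0277), np.float64(20.58), 99, np.float64(1.45)) body (array([ 0.4477, -0.0275]), 125) cap (array([ 0.4479, -0.0278]), 58)
foot (np.float64(0.448), np.float64(-0.0271), np.float64(20.4), 88, np.float64(1.37)) body (array([ 0.4478, -0.0274]), 132) cap (array([ 0.4484, -0.0283]), 50)
foot (np.float64(0.448), np.float64(-0.0272), np.float64(21.47), 93, np.float64(0.96)) body (array([ 0.4483, -0.0277]), 122) cap (array([ 0.4482, -0.028 ]), 53)
foot (np.float64(0.4482), np.float64(-0.0271), np.float64(21.7), 91, np.float64(0.92)) body (array([ 0.4481, -0.0278]), 125) cap (array([ 0.4488, -0.0285]), 53)
dock out (np.float64(0.5406), np.float64(-0.1847), np.float64(10.62), 195, np.float64(6.64))
dock out (np.float64(0.5419), np.float64(-0.1834), np.float64(8.47), 197, np.float64(6.94))
side [array([ 0.59 , -0.169,  0.035])]
well (np.float64(0.5738), np.float64(-0.1851), np.float64(28.57), 59, np.float64(4.16))
top [array([ 0.596, -0.202,  0.031])]
well (np.float64(0.5743), np.float64(-0.1849), np.float64(32.07), 41, np.float64(1.77))
```

Call:
{"fn": "apply_moves", "kwargs": {
  "rows": [
    {"tx": 0.07, "ty": 0.24, "tz": 0, "twist": 0},
    {"tx": 0.15, "ty": 0.5, "tz": 0, "twist": 0},
    {"tx": 0.2, "ty": 0.7, "tz": 0, "twist": 0},
    {"tx": 0.2, "ty": 0.7, "tz": 0, "twist": 0},
    {"tx": 0.2, "ty": 0.7, "tz": 0, "twist": 0},
    {"tx": 0.2, "ty": 0.7, "tz": 0, "twist": 0},
    {"tx": 0.2, "ty": 0.7, "tz": 0, "twist": 0},
    {"tx": 0.13, "ty": 0.4, "tz": 0, "twist": 0},
    {"tx": 0.06, "ty": 0.17, "tz": 0, "twist": 0}
  ]
}}

```text
time: 6.73
ee_pos: [0.5758, -0.1867, 0.2095]
eef_rot: [0.0, 0.981, 0.196, -0.0]
ft_force: [0.4, -0.5, -2.4]
grip_width: 0.0569
gripper_force: 75.3
```

Call:
{"fn": "apply_moves", "kwargs": {
  "rows": [
    {"tx": 0, "ty": 0, "tz": 0, "twist": -0.3},
    {"tx": 0, "ty": 0, "tz": 0, "twist": -0.5},
    {"tx": 0, "ty": 0, "tz": 0, "twist": -0.5},
    {"tx": 0, "ty": 0, "tz": 0, "twist": -0.5},
    {"tx": 0, "ty": 0, "tz": 0, "twist": -0.27},
    {"tx": 0, "ty": 0, "tz": 0, "twist": 0},
    {"tx": 0, "ty": 0, "tz": 0, "twist": 0},
    {"tx": 0, "ty": 0, "tz": 0, "twist": 0}
  ]
}}

```text
time: 7.4
ee_pos: [0.5742, -0.1839, 0.2104]
eef_rot: [-0.0, 0.961, 0.277, 0.0]
ft_force: [-1.0, -0.2, -2.9]
grip_width: 0.0569
gripper_force: 75.4
```

```bash
cat >> fit.py <<'E'
def dock(p,c=(.574,-.184)):
    C=cloud(p); T=p["T"]; o=[*c,np.radians(31)]
    # outer side faces and top-face edges
    m=(C[...,2]>.031)&(C[...,2]<.041)&(np.hypot(C[...,0]-c[0],C[...,1]-c[1])<.078)
    mm=m.astype(np.uint8); R=cv2.minAreaRect((C[m][:,:2]*1000).astype(np.float32))
    print("top rect",np.round(R[0],1),np.round(R[1],1),round(R[2],2),m.sum())
    print("sides",sq(sel(C,.005,.029,c,.08)[lambda a:0] if False else np.array([q for q in sel(C,.005,.029,c,.08) if np.hypot(*(q-c))>.045]),.052,o),
     "wellwalls",sq(sel(C,.016,.031,c,.036),.0265,o))
    x=[q for q in sel(C,.008,.016,c,.036)]; x=np.array(x); print("floor",len(x),x.mean(0).round(4) if len(x) else 0)
E
python3 - <<'E'
from fit import *
go([.574,-.184,.21])
s=sense();e=s["ee_pos"]
ps=[read_camera("side") for i in range(3)]
canister([cloud(p) for p in ps],e,.0905)
for p in ps: dock(p)
p=ps[-1]; u,v=map(int,px(p,[.57,-.184,.08])); cv2.imwrite("pics/hov.png",cv2.resize(p["img"][v-50:v+50,u-60:u+60],(720,600),interpolation=2))
E
```

```text
t 7.4 pos [ 0.5742 -0.1839  0.2104] psi 32.14 z [ 0.e+00  1.e-04 -1.e+00] f [-1.  -0.2 -2.9] w 0.0569 75.35894473460985 q6 2.14
units [-0.005  0.     0.01 ]
foot (np.float64(0.5719), np.float64(-0.1838), np.float64(30.96), 74, np.float64(1.96)) body (array([ 0.5743, -0.1833]), 121) cap (array([ 0.5748, -0.1831]), 55)
foot (np.float64(0.5761), np.float64(-0.1818), np.float64(31.02), 73, np.float64(1.62)) body (array([ 0.5741, -0.1831]), 116) cap (array([ 0.5751, -0.1829]), 58)
foot (np.float64(0.5709), np.float64(-0.1844), np.float64(34.52), 72, np.float64(1.68)) body (array([ 0.5747, -0.1833]), 121) cap (array([ 0.5745, -0.183 ]), 57)
top rect [ 572.3 -182.7] [102.7 111.7] 30.85 472
sides (np.float64(0.5717), np.float64(-0.1857), np.float64(32.36), 162, np.float64(1.37)) wellwalls (np.float64(0.573), np.float64(-0.1851), np.float64(31.36), 60, np.float64(1.68))
floor 96 [ 0.5795 -0.1937]
top rect [ 572.2 -182.7] [102.4 110.4] 30.86 475
sides (np.float64(0.5738), np.float64(-0.1845), np.float64(31.27), 159, np.float64(1.86)) wellwalls (np.float64(0.5734), np.float64(-0.1851), np.float64(31.15), 55, np.float64(1.39))
floor 104 [ 0.5803 -0.1934]
top rect [ 572.7 -183.2] [102.7 112. ] 30.87 466
sides (np.float64(0.5713), np.float64(-0.186), np.float64(31.36), 157, np.float64(1.81)) wellwalls (np.float64(0.5732), np.float64(-0.1846), np.float64(27.96), 58, np.float64(1.59))
floor 104 [ 0.5798 -0.1933]
```

View pics/hov.png

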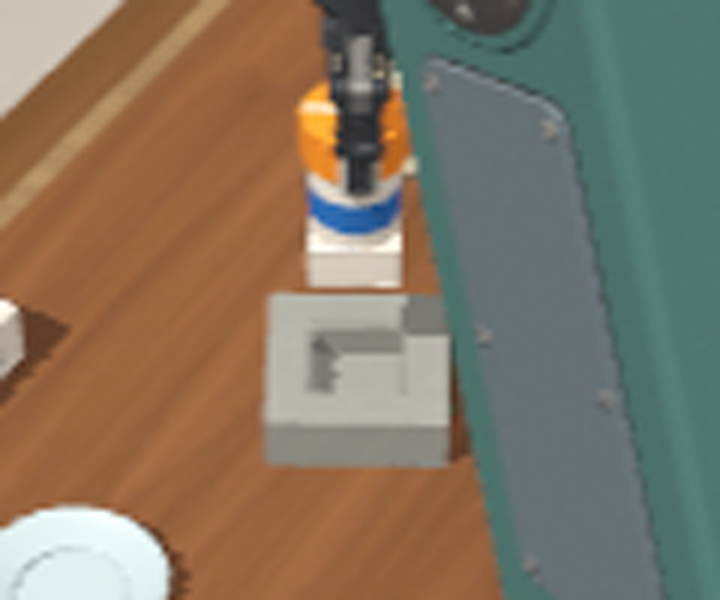

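Call:
{"fn": "apply_moves", "kwargs": {
  "rows": [
    {"tx": -0.045, "ty": 0.02, "tz": 0.2, "twist": 0},
    {"tx": 0, "ty": 0, "tz": 0.4, "twist": 0},
    {"tx": 0, "ty": 0, "tz": 0.4, "twist": 0},
    {"tx": 0, "ty": 0, "tz": 0.4, "twist": 0},
    {"tx": 0, "ty": 0, "tz": 0.3, "twist": 0},
    {"tx": 0, "ty": 0, "tz": 0.15, "twist": 0},
    {"tx": 0, "ty": 0, "tz": 0, "twist": 0},
    {"tx": 0, "ty": 0, "tz": 0, "twist": 0}
  ]
}}

```text
time: 8.22
ee_pos: [0.5732, -0.1859, 0.1363]
eef_rot: [-0.0, 0.961, 0.277, -0.0]
ft_force: [0.4, -0.4, -3.3]
grip_width: 0.0565
gripper_force: 75.3
```

Run:
```python
from fit import *
go([.5731,-.1855,.1035])
e=sense()["ee_pos"]
canister([cloud(read_camera("side")) for i in range(3)],e,.0905)
```

```text
t 8.2167 pos [ 0.5732 -0.1859  0.1363] psi 32.16 z [-2.e-04  1.e-04 -1.e+00] f [ 0.4 -0.4 -3.3] w 0.0565 75.27381498962768 q6 2.13
units [ 0.003 -0.01   0.821]
foot (np.float64(0.5747), np.float64(-0.1834), np.float64(30.13), 74, np.float64(1.26)) body (array([ 0.5726, -0.1852]), 111) cap (array([ 0.5731, -0.1846]), 49)
foot (np.float64(0.5749), np.float64(-0.1831), np.float64(31.32), 70, np.float64(1.47)) body (array([ 0.5737, -0.1851]), 107) cap (array([ 0.5736, -0.1853]), 49)
foot (np.float64(0.5725), np.float64(-0.1844), np.float64(27.99), 76, np.float64(1.38)) body (array([ 0.5733, -0.1848]), 105) cap (array([ 0.5738, -0.1855]), 48)
```

Well lined up. Lower slowly, 16 mm first (into the chamfer and the well).

Call:
{"fn": "apply_moves", "kwargs": {
  "rows": [
    {"tx": 0, "ty": 0, "tz": 0.1, "twist": 0},
    {"tx": 0, "ty": 0, "tz": 0.1, "twist": 0},
    {"tx": 0, "ty": 0, "tz": 0.06, "twist": 0},
    {"tx": 0, "ty": 0, "tz": 0.06, "twist": 0},
    {"tx": 0, "ty": 0, "tz": 0.04, "twist": 0},
    {"tx": 0, "ty": 0, "tz": 0, "twist": 0}
  ]
}}

```text
time: 8.87
ee_pos: [0.5731, -0.1857, 0.1214]
eef_rot: [-0.0, 0.961, 0.277, -0.0]
ft_force: [0.5, -0.3, -2.8]
grip_width: 0.0565
gripper_force: 75.3
```

Call:
{"fn": "apply_moves", "kwargs": {
  "rows": [
    {"tx": 0, "ty": 0, "tz": 0.08, "twist": 0},
    {"tx": 0, "ty": 0, "tz": 0.08, "twist": 0},
    {"tx": 0, "ty": 0, "tz": 0.08, "twist": 0},
    {"tx": 0, "ty": 0, "tz": 0.06, "twist": 0},
    {"tx": 0, "ty": 0, "tz": 0.05, "twist": 0},
    {"tx": 0, "ty": 0, "tz": 0, "twist": 0}
  ]
}}

```text
time: 9.37
ee_pos: [0.5731, -0.1857, 0.1074]
eef_rot: [-0.0, 0.961, 0.277, -0.0]
ft_force: [-0.2, -0.1, -2.2]
grip_width: 0.0567
gripper_force: 75.4
```

Call:
{"fn": "apply_moves", "kwargs": {
  "rows": [
    {"tx": 0, "ty": 0, "tz": 0.04, "twist": 0},
    {"tx": 0, "ty": 0, "tz": 0.03, "twist": 0},
    {"tx": 0, "ty": 0, "tz": 0, "twist": 0}
  ]
}}

```text
time: 9.62
ee_pos: [0.5732, -0.1858, 0.1049]
eef_rot: [-0.0, 0.961, 0.277, -0.0]
ft_force: [0.8, 0.2, -2.9]
grip_width: 0.0565
gripper_force: 75.4
```

Call:
{"fn": "apply_moves", "kwargs": {
  "rows": [
    {"tx": 0, "ty": 0, "tz": 0.03, "twist": 0},
    {"tx": 0, "ty": 0, "tz": 0.03, "twist": 0},
    {"tx": 0, "ty": 0, "tz": 0, "twist": 0}
  ]
}}

```text
time: 9.87
ee_pos: [0.5736, -0.1859, 0.1035]
eef_rot: [0.0, 0.961, 0.277, 0.001]
ft_force: [-3.5, 1.4, 8.4]
grip_width: 0.0569
gripper_force: 76.5
```

Call:
{"fn": "apply_moves", "kwargs": {
  "rows": [
    {"tx": 0, "ty": 0, "tz": 0.03, "twist": 0},
    {"tx": 0, "ty": 0, "tz": 0, "twist": 0}
  ]
}}

```text
time: 10.03
ee_pos: [0.5738, -0.1859, 0.1032]
eef_rot: [0.001, 0.961, 0.277, 0.001]
ft_force: [-5.2, 3.0, 21.3]
grip_width: 0.0568
gripper_force: 77.5
```

Call:
{"fn": "apply_moves", "kwargs": {
  "rows": [
    {"tx": 0, "ty": 0, "tz": -0.02, "twist": 0},
    {"tx": 0, "ty": 0, "tz": 0, "twist": 0},
    {"tx": 0, "ty": 0, "tz": 0, "twist": -0.4},
    {"tx": 0, "ty": 0, "tz": -0.002, "twist": -0.8},
    {"tx": 0, "ty": 0, "tz": -0.002, "twist": -0.8},
    {"tx": 0, "ty": 0, "tz": -0.002, "twist": -0.8},
    {"tx": 0, "ty": 0, "tz": -0.002, "twist": -0.8},
    {"tx": 0, "ty": 0, "tz": 0, "twist": 0}
  ],
  "newtons": 100
}}

```text
time: 10.7
ee_pos: [0.5738, -0.1862, 0.1037]
eef_rot: [0.001, 0.91, 0.414, 0.001]
ft_force: [-1.9, 0.4, 9.7]
grip_width: 0.0564
gripper_force: 104.2
```

Run:
```python
from fit import *
go([.5731,-.1855,.1035]); s=sense(); print(s["wrist_torque"])
p=read_camera("side"); u,v=map(int,px(p,[.57,-.184,.08])); cv2.imwrite("pics/turn1.png",cv2.resize(p["img"][v-40:v+40,u-50:u+50],(600,480),interpolation=2))
```

```text
t 10.7 pos [ 0.5738 -0.1862  0.1037] psi 48.9 z [ 0.0019 -0.0012 -1.    ] f [-1.9  0.4  9.7] w 0.0564 104.17119280522456 q6 1.84
units [ 0.001 -0.025  0.005]
[0.00028812 0.17089579 0.016434  ]
```

View pics/turn1.png

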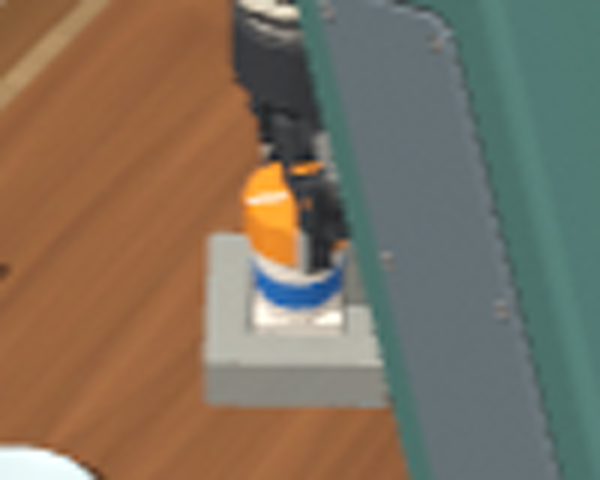

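Call:
{"fn": "apply_moves", "kwargs": {
  "rows": [
    {"tx": 0, "ty": 0, "tz": -0.002, "twist": -0.8},
    {"tx": 0, "ty": 0, "tz": -0.002, "twist": -0.8},
    {"tx": 0, "ty": 0, "tz": -0.002, "twist": -0.8},
    {"tx": 0, "ty": 0, "tz": -0.002, "twist": -0.8},
    {"tx": 0, "ty": 0, "tz": -0.002, "twist": -0.8},
    {"tx": 0, "ty": 0, "tz": -0.002, "twist": -0.8},
    {"tx": 0, "ty": 0, "tz": -0.002, "twist": -0.8},
    {"tx": 0, "ty": 0, "tz": -0.002, "twist": -0.8},
    {"tx": 0, "ty": 0, "tz": -0.002, "twist": -0.8},
    {"tx": 0, "ty": 0, "tz": -0.002, "twist": -0.8},
    {"tx": 0, "ty": 0, "tz": -0.002, "twist": -0.8}
  ]
}}

```text
time: 11.67
ee_pos: [0.5743, -0.1863, 0.1046]
eef_rot: [0.001, 0.712, 0.702, 0.001]
ft_force: [2.6, 0.1, 9.0]
grip_width: 0.0561
gripper_force: 104.7
```

```bash
cat > t.py <<'E'
from fit import *
go([.5731,-.1855,.1035]); s=sense(); print(s["wrist_torque"])
p=read_camera("side"); C=cloud(p); e=s["ee_pos"]; hsv=cv2.cvtColor(p["img"],cv2.COLOR_BGR2HSV)
m=(hsv[...,0]<25)&(hsv[...,1]>120)&(np.hypot(C[...,0]-e[0],C[...,1]-e[1])<.04)&(C[...,2]>.085)
print("cap top z",np.percentile(C[m][:,2],[50,90,98]).round(4))
m=(hsv[...,1]<90)&(hsv[...,2]>170)&(np.hypot(C[...,0]-e[0],C[...,1]-e[1])<.036)&(C[...,2]>e[2]+.007)
d=C[m][:,:2]-e[:2]; print("pointer",C[m].round(3).tolist()[:14],np.degrees(np.arctan2(d[:,1],d[:,0])).round(0)[:14])
for n in range(2):
    print("foot/body",circ(sel(cloud(p),.047,.083,e,.034),.025,e[:2]))
    F=sel(C,.037,.040,e,.042);
E
python3 t.py
```

```text
t 11.6667 pos [ 0.5743 -0.1863  0.1046] psi 89.17 z [ 0.0028 -0.0011 -1.    ] f [2.6 0.1 9. ] w 0.0561 104.67793779243948 q6 1.14
units [ 0.019 -0.031  0.027]
[-0.07340067 -0.59907115 -0.21784697]
cap top z [0.1174 0.1214 0.1388]
pointer [[0.58, -0.157, 0.259], [0.578, -0.158, 0.259], [0.603, -0.173, 0.118], [0.603, -0.172, 0.114], [0.579, -0.178, 0.117], [0.573, -0.174, 0.124], [0.579, -0.173, 0.117], [0.575, -0.172, 0.12], [0.58, -0.166, 0.117], [0.579, -0.171, 0.113], [0.578, -0.158, 0.12], [0.577, -0.163, 0.116], [0.543, -0.177, 0.122], [0.543, -0.176, 0.119]] [ 78.  83.  26.  26.  61.  98.  69.  87.  75.  73.  82.  83. 164. 162.]
foot/body (array([ 0.5731, -0.1855]), 107)
foot/body (array([ 0.5731, -0.1855]), 107)
```

Call:
{"fn": "apply_moves", "kwargs": {
  "rows": [
    {"tx": 0, "ty": 0, "tz": -0.002, "twist": -0.8},
    {"tx": 0, "ty": 0, "tz": -0.002, "twist": -0.8},
    {"tx": 0, "ty": 0, "tz": -0.002, "twist": -0.8},
    {"tx": 0, "ty": 0, "tz": -0.002, "twist": -0.8},
    {"tx": 0, "ty": 0, "tz": -0.002, "twist": -0.8},
    {"tx": 0, "ty": 0, "tz": -0.002, "twist": -0.8},
    {"tx": 0, "ty": 0, "tz": -0.002, "twist": -0.8},
    {"tx": 0, "ty": 0, "tz": -0.002, "twist": -0.8},
    {"tx": 0, "ty": 0, "tz": 0, "twist": -0.3},
    {"tx": 0, "ty": 0, "tz": 0, "twist": 0}
  ]
}}

```text
time: 12.55
ee_pos: [0.5746, -0.1863, 0.1056]
eef_rot: [0.002, 0.501, 0.865, 0.0]
ft_force: [2.4, -0.4, 11.5]
grip_width: 0.0559
gripper_force: 105.0
```

```bash
python3 t.py
```

```text
t 12.55 pos [ 0.5746 -0.1863  0.1056] psi 119.82 z [ 0.0036 -0.0014 -1.    ] f [ 2.4 -0.4 11.5] w 0.0559 104.98588612274034 q6 0.6
units [ 0.037 -0.022  0.053]
[ 0.02324046 -0.28894539 -0.05410293]
cap top z [0.1178 0.1221 0.1272]
pointer [[0.571, -0.172, 0.121], [0.569, -0.174, 0.121], [0.571, -0.172, 0.117], [0.567, -0.171, 0.12], [0.569, -0.169, 0.116], [0.562, -0.164, 0.124], [0.565, -0.162, 0.12], [0.561, -0.162, 0.121]] [103. 116. 103. 117. 107. 118. 111. 119.]
foot/body (array([ 0.5728, -0.1852]), 106)
foot/body (array([ 0.5728, -0.1852]), 106)
```

Call:
{"fn": "apply_moves", "kwargs": {
  "rows": [
    {"tx": 0, "ty": 0, "tz": -0.05, "twist": 0},
    {"tx": 0, "ty": 0, "tz": -0.05, "twist": 0},
    {"tx": 0, "ty": 0, "tz": -0.05, "twist": 0},
    {"tx": 0, "ty": 0, "tz": 0, "twist": 0}
  ]
}}

```text
time: 12.93
ee_pos: [0.5734, -0.1858, 0.1105]
eef_rot: [0.0, 0.502, 0.865, 0.0]
ft_force: [-0.4, -0.2, -0.2]
grip_width: 0.0565
gripper_force: 105.7
```

```bash
python3 t.py
```

```text
t 12.9333 pos [ 0.5734 -0.1858  0.1105] psi 119.71 z [ 3.e-04 -1.e-04 -1.e+00] f [-0.4 -0.2 -0.2] w 0.0565 105.6941534904172 q6 0.6
units [ 0.01  -0.001  0.174]
[-0.01393425 -0.11092303 -0.02207373]
cap top z [0.1227 0.1271 0.13  ]
pointer [[0.574, -0.153, 0.268], [0.572, -0.154, 0.269], [0.566, -0.157, 0.265], [0.569, -0.175, 0.125], [0.566, -0.17, 0.125], [0.563, -0.165, 0.127], [0.565, -0.162, 0.123], [0.562, -0.164, 0.124]] [ 88.  93. 104. 111. 114. 116. 109. 117.]
foot/body (array([ 0.5733, -0.1854]), 112)
foot/body (array([ 0.5733, -0.1854]), 112)
```

Free: no load carried. Lift on to TCP z ≈ 0.1515 (41 mm).

Call:
{"fn": "apply_moves", "kwargs": {
  "rows": [
    {"tx": 0, "ty": 0, "tz": -0.07, "twist": 0},
    {"tx": 0, "ty": 0, "tz": -0.1, "twist": 0},
    {"tx": 0, "ty": 0, "tz": -0.15, "twist": 0},
    {"tx": 0, "ty": 0, "tz": -0.15, "twist": 0},
    {"tx": 0, "ty": 0, "tz": -0.15, "twist": 0},
    {"tx": 0, "ty": 0, "tz": -0.15, "twist": 0},
    {"tx": 0, "ty": 0, "tz": -0.12, "twist": 0},
    {"tx": 0, "ty": 0, "tz": -0.08, "twist": 0},
    {"tx": 0, "ty": 0, "tz": -0.04, "twist": 0},
    {"tx": 0, "ty": 0, "tz": 0, "twist": 0},
    {"tx": 0, "ty": 0, "tz": 0, "twist": 0}
  ]
}}

```text
time: 13.9
ee_pos: [0.5732, -0.1858, 0.1504]
eef_rot: [-0.0, 0.502, 0.865, -0.0]
ft_force: [-0.2, 0.2, -0.4]
grip_width: 0.0562
gripper_force: 105.7
```

Run:
```python
from fit import *
go([.5734,-.1858,.1515]); e=sense()["ee_pos"]
p=read_camera("side"); C=cloud(p); hsv=cv2.cvtColor(p["img"],cv2.COLOR_BGR2HSV)
n=np.hypot(C[...,0]-e[0],C[...,1]-e[1])<.04
m=(hsv[...,0]<25)&(hsv[...,1]>150)&n&(C[...,2]>.1); print("cap z",np.percentile(C[m][:,2],[2,10,50,90,98]).round(4))
m=(hsv[...,0]>100)&(hsv[...,0]<125)&(hsv[...,1]>120)&n; print("blue z",np.histogram(C[m][:,2],bins=np.arange(.05,.14,.006)))
u,v=map(int,px(p,[.57,-.184,.1])); cv2.imwrite("pics/end.png",cv2.resize(p["img"][v-40:v+40,u-50:u+50],(600,480),interpolation=2))
```

```text
t 13.9 pos [ 0.5732 -0.1858  0.1504] psi 119.71 z [-2.e-04  1.e-04 -1.e+00] f [-0.2  0.2 -0.4] w 0.0562 105.74899858431763 q6 0.6
units [-0.004  0.004 -0.028]
cap z [0.1397 0.1451 0.1625 0.1669 0.1684]
blue z (array([ 6, 17, 13,  8,  0,  0,  0,  0,  0,  0,  1,  3,  0,  0,  0]), array([0.05 , 0.056, 0.062, 0.068, 0.074, 0.08 , 0.086, 0.092, 0.098,
       0.104, 0.11 , 0.116, 0.122, 0.128, 0.134, 0.14 ]))
```

View pics/end.png

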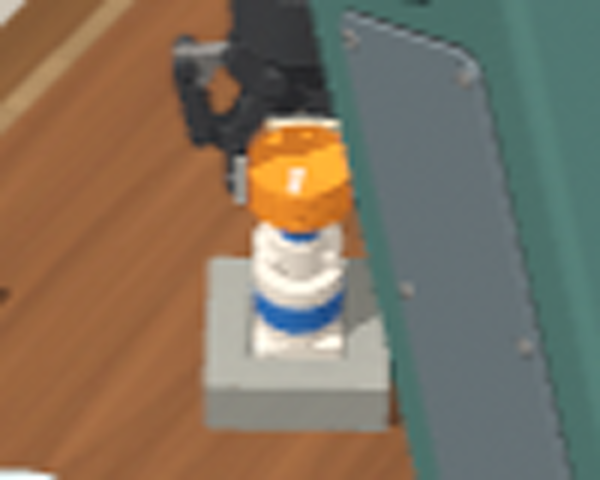

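The picture shows the cap level at (297,180), above the open neck and the blue screen at (300,237). The canister is still seated in the dock. The screen measures about 0.117 m, as expected when fully home, and the cap's underside is about 24 mm above the mouth.

```bash
python3 -c "
from plant import *
print(finish_job())"
```

```text
the job is handed in; nothing more can be done
None
```

The job is handed in: the canister is fully home in the dock, and the unscrewed cap is still gripped, held level about 24 mm above the open mouth.

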